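# Index the shoe-last stand one hole

### The job

Turn the purple shoe last on its stand by one hole, so that its toe swings towards the amber bottle: hook a fingertip under the top of the red pull ring, lift the spring pin out of its hole, swing the arm by the ring just one hole, and let go so that the pin drops fully home in that next hole. Do it gently with a fingertip, without pinching or wrenching the ring, do not touch the last or its sole, and leave everything else on the bench where it is.

Things in the scene. Friction and masses are not known exactly. Their poses are not given: they have to be found in the camera images.
- stand: fixed last stand: grey foot and a steel sector plate (top 40 mm above the bench) with five slots, 150 mm from the pivot, one every 0.36 rad (54 mm of arc), each with a red mark. Origin on the vertical pivot axis at bench level; its -x axis points from the pivot to the middle slot (roughly to the robot), z up. The pin starts in the middle slot.
- swing (a joint): angle of the green swing arm about the pivot, rad, anticlockwise from above; starts at 0, the middle slot (play 0.012); slots at -0.72, -0.36, 0, 0.36, 0.72. It carries the ring on the robot's side and the last on the far side: at positive angles the toe goes to the stand's +y, the ring to its -y. Light friction (about 1 N at the ring); it stays where it is left.
- pin (a joint): lift of the spring pin, m: 0 fully home, 0.022 at its stop. It sits 10 mm deep in the slot; from a lift of 0.011 the arm can swing. Spring and weight push it down with 5 N at home, 8 N at the stop. Let down between slots, it rides on the plate (reads 0.010) and drops by itself into the next slot it is slid over (pin 8 mm, slot 12 mm wide).
- ring_top (a point): middle of the underside of the red pull ring's top bar, on the pin's axis; 150 mm above the bench with the pin home. Ring: upright, nearly square loop fixed on the pin; one looks through it along the arm to the pivot. Opening 54 mm wide, 56 mm high, of 8 mm bar. Behind it 70 mm are free up to the heel; below it a 28 mm sleeve, 79 mm high. x axis along the arm to the pivot, z up.
- pivot (a point): point on the stand's pivot axis, 50 mm above the bench; its axes are the stand's. The swing arm, 36 mm wide, top 59 mm above the bench, turns about it; the ring is 150 mm from it.
- shoe_last: purple plastic shoe last on a white sole, 250 mm long, 94 mm wide, 98 to 205 mm above the bench, carried by the swing arm, heel towards the ring and toe pointing away from it. Origin on the pivot axis at bench level, x to the tip of the toe, 175 mm from it. Not to be touched.
- amber_bottle: loose amber glass bottle with a black cap, 56 mm across, 130 mm high, left or right of the stand; origin under its foot. It shows to which side the toe must turn: if its y in the stand's frame is positive, the arm goes to +0.36 rad, else to -0.36 rad. Leave it standing.
- white_jar: loose white plastic jar, 72 mm across, 85 mm high, on the side opposite the amber bottle; origin under its foot; bystander.
- hammer: loose hammer lying on the bench, 260 mm long, wooden handle; origin under its middle, x towards the head; bystander.
- brush_cup: loose grey cup with glue brushes, 80 mm across, cup 100 mm high, brushes up to 210 mm; origin under its foot; bystander.
- spare_last: loose yellow shoe last standing on the bench, 245 mm long, 86 mm wide, 95 mm high; origin on the underside 70 mm from the heel, x to the toe; bystander.
- thread_spool: loose blue thread spool standing on end, 52 mm across, 60 mm high; origin under its foot; bystander.
- heel_block: loose dark wooden heel block, 55 x 50 x 60 mm high; origin under its middle; bystander.
Mind the look-alikes: they are no part of the job. Several things look just like the amber_bottle: the one meant starts nearest to the robot's base.

How it is judged:
On the way, in this order (a step that is already met when the one before it is completed fails the run):
1. the pin is lifted while the arm is still at its first hole (value of joint pin above 0.009 m and value of joint swing between -0.06 and 0.06 rad).
2. the arm is at the next hole on the side that turns the toe towards the amber bottle, with the pin home (value of joint pin below 0.002 m and ((y of amber_bottle in the frame of stand above 0 m and value of joint swing between 0.33 and 0.39 rad) or (y of amber_bottle in the frame of stand below 0 m and value of joint swing between -0.39 and -0.33 rad))), for 0.2 s.
At the end, for the whole second after the job is handed in: The arm rests within 0.03 rad of the first slot next to the middle one, on the side that turns the toe towards the amber bottle, and the pin is home (lift under 2 mm) (all of step 2 and velocity of joint swing between -0.02 and 0.02 rad/s); the robot touches nothing.
It fails at once if the ring is pinched or wrenched (more than 30 N between the fingers and the pin with its ring) (contact force between the fingers and pin above 30 N).
It fails at once if the robot touches the shoe last or its sole (contact force between any of the fingers, the arm and shoe_last above 1 N).
It fails at once if a thing standing on the bench is lifted, carried or pushed away (moved more than 20 mm) (distance of any of amber_bottle, white_jar, hammer, brush_cup, spare_last, thread_spool, heel_block from where it was at the start of the episode above 0.02 m).
It fails at once if a thing standing on the bench is knocked over (angle between any of amber_bottle, white_jar, hammer, brush_cup, spare_last, thread_spool, heel_block's own z axis and vertical above 0.4 rad).
It also fails if it takes over 48 s, if anything falls off the work surface, if the arm or the gripper's body presses on something with over 40 N, if the wrist force passes 120 N, or if a joint passes its speed limit or range.

### The arm

A 6-joint arm with a two-finger parallel gripper is mounted at the origin on the work surface. World frame = base frame: x ahead of the robot, y to its left, z up, the work surface at z = 0. Lengths are in m, angles in rad, forces in N, time in s.
With the tool pointing down it reaches from about 0.3 to 0.875 m from the base axis. Payload 6.4 kg.
Tool frame: the origin (TCP) lies midway between the tips of the shut fingers; the grasp point (between the pads) lies 19 mm behind it; x points along the fingers, y is the direction in which the jaws open and shut, and the axes are right-handed (so a half turn about x gives the same grasp; the last joint's range is limited). The gripper opens to 85 mm and grips with 20 to 120 N. Pads are 22 mm wide; open, the fingers measure 114 mm over their backs; the gripper's body (76 mm by 85 mm) begins 54 mm behind the grasp point. The pads swing forward as they close: fully open they stand 13 mm farther back than shut.
Start: joints at [-1.427, 0.181, 1.607, -0, 1.354, -0.206], TCP at [0.197, -0.54, 0.231] pointing down, gripper open.
Joint ranges: [-2.99, 2.99], [-0.89, 2.07], [0.3, 2.58], [-1.14, 4.28], [0, 2.63], [-3.12, 3.12]. Speed limits (rad/s): [2.57, 2.57, 3.01, 3.14, 3.14, 3.14].

### API

Orientations are given as a unit quaternion [w, x, y, z].
In Python, from bench import ctrl gives the robot as it stands.
- The arm moves only by the tool servo_tool, never from a script. Its argument "targets" is a list of rows, each a list of 7 numbers: the turn, a rotation vector about the tool's x, y, z in rad, then the shift along the tool's x, y, z in mm, then the opening, from -1 (shut) to 1 (fully open). A call has exactly 8 rows; each row is the pose to reach, as a shift and turn from the pose measured when the call began, along the tool's axes at that moment; what a row does not reach only later rows make up. A row lasts 1/8 s, in which the tool goes at most 62.5 mm and 10.7 degrees, less where a joint would pass 70% of its speed; a pose out of reach is approached as far as the arm can. A call with a gripper value outside its range is refused whole. The fingers move at their own pace and stop on an object; the grip force is fixed at half the most. Time passes only in rows, so rows that repeat a pose let the fingers close, or fill a call up. It gives the time, the measured TCP pose, the force and the opening at its end, in the units of the state.
- ctrl.get_obs(): the state, without advancing time (a new reading comes with each control period).
- ctrl.camera(name): name is "side" or "top" or "wrist"; returns a dict with "pixels" (420x560x3 uint8, blue, green, red), "intrinsics" (3x3 intrinsics, pixels), "R" (3x3) and "t" (3): a world point X has camera coordinates R X + t; the wrist camera has in their place "tool_from_camera" (4x4, takes a point from camera to tool coordinates, whose origin is the TCP and whose axes are the tool frame's). Camera axes: x right, y down, z forward; pixel columns grow to the right and rows downward; lengths in m; the calibration is good to about 2 mm. A picture is of the moment at which its call begins: read the wrist's pose just before it. There is no depth.
- ctrl.hand_in(): hands the job in, once; it reports no verdict.
The state is a dict: "time_s": time; "q": joint angles; "dq": joint speeds; "joint_efforts": joint torques, N m; "eef_pos": TCP position; "eef_rot": TCP orientation; "wrist_force": force on the tool from outside, world axes, zero at the start; "torque": the same for the moment, N m; "opening": opening from 0.0 (shut) to 1.0 (fully open).
Only numpy, scipy, OpenCV 4.12 (cv2) and the standard library are available. Lean on these libraries where they do the work, as an engineer would, in place of code of your own. Each camera call takes 0.05 s, during which the arm holds its last target.

## Working session

There is one attempt and no reset: what is moved stays moved. The work goes in short steps, Python scripts to look and compute and a tool call to move; the robot and the scene stay as the last step left them, time stands still between calls to the robot, and variables do not carry over. Pictures are saved under pics/ and viewed, and the job is handed in when it is done.

Besides the shell and the picture viewer there is one more tool, called after "Call:" as name(argument=value, ...), one argument or row to a line, values as JSON. servo_tool: Moves the arm, as the interface text tells. Its arguments: {"type":"object","properties":{"targets":{"type":"array","items":{"type":"array","items":{"type":"number"}}}},"required":["targets"]}

```bash
ls; mkdir -p pics; python3 - <<'E'
from bench import ctrl
import cv2,json,numpy as np
o=ctrl.get_obs();print(o)
cal={}
for n in["side","top","wrist"]:
    c=ctrl.camera(n);cv2.imwrite(f"pics/{n}0.png",np.array(c["pixels"]))
    cal[n]={k:np.array(v).tolist() for k,v in c.items() if k!="pixels"}
json.dump(cal,open("cal.json","w"));print(cal)
E
```

```text
pics
{'time_s': 0.0, 'q': array([-1.42730058e+00,  1.81538812e-01,  1.60803746e+00, -2.44287853e-05,
        1.35382607e+00, -2.06291655e-01]), 'dq': array([-6.30946833e-04, -6.80574254e-04,  2.71457493e-05,  5.74742767e-04,
       -8.02462347e-04,  1.01367724e-03]), 'joint_efforts': array([ 4.63875142e-05, -4.44882059e+01, -3.51334155e+01, -3.31543806e-04,
        9.23237996e-03, -1.10230323e-05]), 'eef_pos': array([ 0.19698077, -0.53959286,  0.23037119]), 'eef_rot': array([ 0.12240105,  0.69633094,  0.12368059, -0.69630763]), 'wrist_force': array([-0.14248356, -0.17742307, -0.31406514]), 'torque': array([ 0.01210794, -0.00429753,  0.01244666]), 'opening': 1.001436099087009}
{'side': {'intrinsics': [[450.0045388842445, 0.0, 287.95759582901553], [0.0, 450.0045388842445, 211.53019409466322], [0.0, 0.0, 1.0]], 'R': [[-0.754675488208738, -0.6559805260238686, -0.01242807202875767], [-0.4856285655072201, 0.5712300125574218, -0.6617107896332413], [0.4411686796003348, -0.4933414864281097, -0.7496561704598986]], 't': [0.4431973277571664, 0.3368299592190762, 1.0969000323386375]}, 'top': {'int
[... 151 characters left out ...]
, -0.9996581637155563, -0.022646526687561824], [-0.9885685447649086, 0.01631550027658769, -0.14988674641913868], [0.15020499910309013, 0.020429394694075825, -0.9884437758804868]], 't': [0.029776733131623278, 0.5884748715034395, 1.2325917549749519]}, 'wrist': {'intrinsics': [[310.5504944887099, 0.0, 280.1043702571579], [0.0, 310.5504944887099, 211.65687165924476], [0.0, 0.0, 1.0]], 'tool_from_camera': [[-0.00028633285097165055, -0.3173466650960799, 0.9483095550324759, -0.1424301586124919], [0.9999999418329157, -0.00026661815809118705, 0.00021271793574330399, -0.0015203665453830117], [0.00018533121934869362, 0.9483095607802084, 0.3173467229784875, -0.08183363671611373], [0.0, 0.0, 0.0, 1.0]]}}
```

View pics/side0.png

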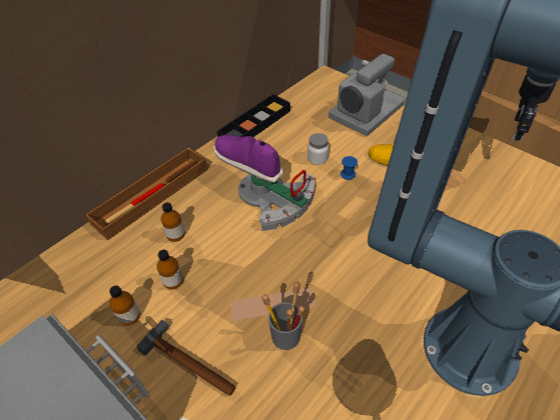

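View pics/top0.png

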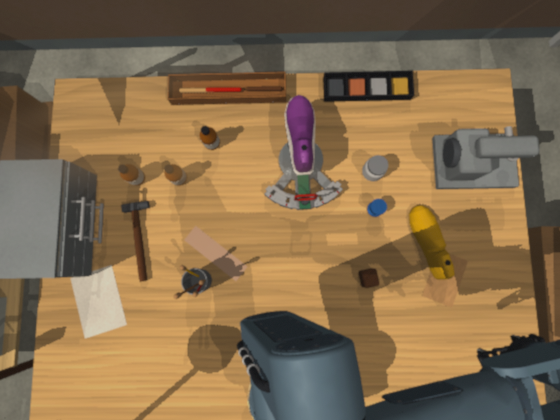

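View pics/wrist0.png

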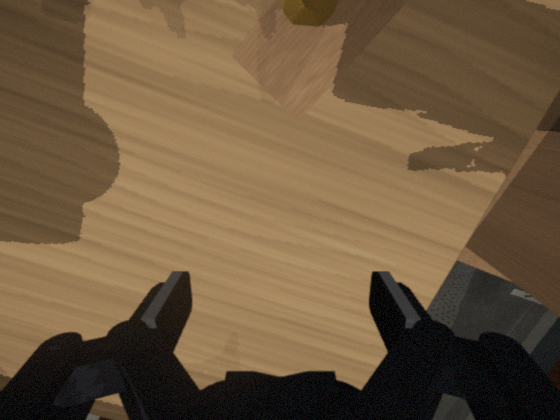

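```bash
cat > h.py <<'E'
import json,numpy as np,cv2
cal=json.load(open("cal.json"))
def ray(n,u,v):
    c=cal[n];K=np.array(c["intrinsics"]);R=np.array(c["R"]);t=np.array(c["t"])
    return -R.T@t, R.T@np.linalg.solve(K,[u,v,1])
def plane(n,u,v,z):
    o,d=ray(n,u,v);return o+d*(z-o[2])/d[2]
def proj(n,X):
    c=cal[n];p=np.array(c["intrinsics"])@(np.array(c["R"])@X+np.array(c["t"]));return p[:2]/p[2]
def tri(a,b):
    o1,d1=ray(*a);o2,d2=ray(*b)
    s=np.linalg.lstsq(np.c_[d1,-d2],o2-o1,rcond=None)[0]
    p,q=o1+s[0]*d1,o2+s[1]*d2
    return (p+q)/2,np.linalg.norm(p-q)
def red(im):
    h=cv2.cvtColor(im,cv2.COLOR_BGR2HSV)
    return (((h[...,0]<6)|(h[...,0]>174))&(h[...,1]>170)&(h[...,2]>70)).astype(np.uint8)
E
python3 - <<'E'
from h import *
for n,(x0,y0,x1,y1) in {"top":(250,90,360,220),"side":(200,120,340,240)}.items():
    im=cv2.imread(f"pics/{n}0.png")
    cv2.imwrite(f"pics/{n}0c.png",cv2.resize(im[y0:y1,x0:x1],None,fx=5.5,fy=4.5 if 0 else 5,interpolation=cv2.INTER_CUBIC) if 0 else cv2.resize(im[y0:y1,x0:x1],None,fx=4.5,fy=4.5,interpolation=cv2.INTER_CUBIC))
    m=red(im);k,l,s,c=cv2.connectedComponentsWithStats(m)
    for i in range(1,k):
        if s[i,4]>=2 and x0<c[i,0]<x1 and y0<c[i,1]<y1: print(n,s[i],c[i].round(1), plane(n,*c[i],.04).round(4))
for n,p in {"A":(209,148),"B":(177,183),"C":(134,182),"jar":(376,176),"spool":(377,212),"cup":(197,285)}.items(): print(n,plane("top",*p,0.0).round(3))
E
```

```text
top [295 194  22   6  77] [305.7 196.5] [ 0.6257 -0.0787  0.04  ]
side [291 170  15  26 101] [297.4 183.7] [ 0.6632 -0.1339  0.04  ]
A [0.807 0.245 0.   ]
B [ 0.687  0.352 -0.   ]
C [0.693 0.499 0.   ]
jar [ 0.698 -0.318  0.   ]
spool [ 0.577 -0.315  0.   ]
cup [0.347 0.279 0.   ]
```

View pics/top0c.png

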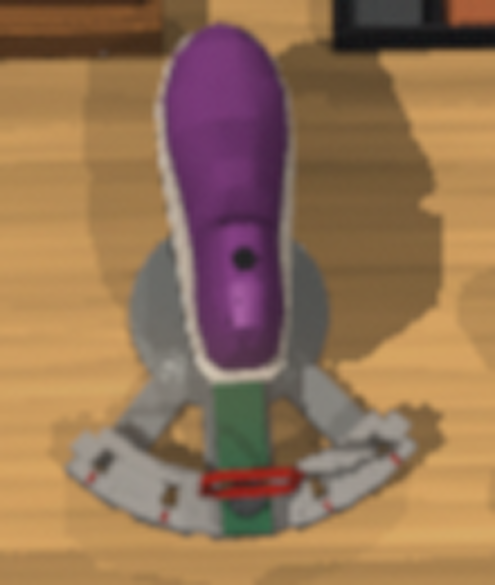

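View pics/side0c.png

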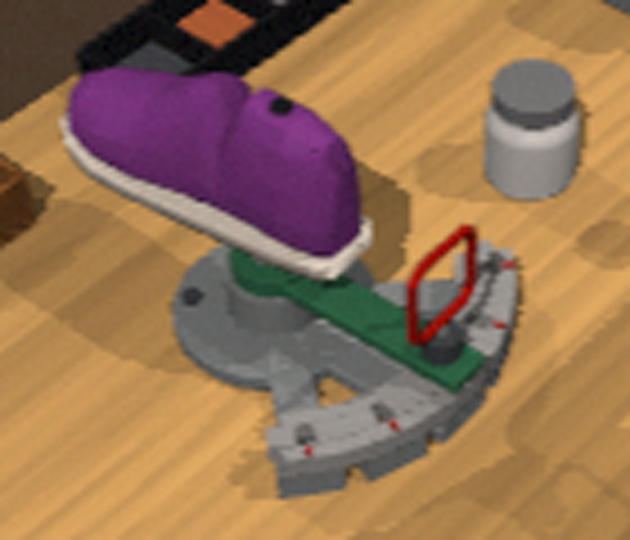

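```bash
python3 - <<'E'
from h import *
from scipy.optimize import least_squares
f=4.5
T=lambda x,y:(250+x/f-.4,90+y/f-.4)
S=lambda x,y:(200+x/f-.4,120+y/f-.4)
print("cam top",ray("top",0,0)[0],"side",ray("side",0,0)[0])
sl=[(101,461),(170,495),(319,486),(383,440)]
th=[.72,.36,-.36,-.72]  # seen: left=+y
P=np.array([plane("top",*T(*p),.04)[:2] for p in sl]);print(P.round(4))
# slot at ring-angle: position = pivot + 0.15*(-cos(a+psi), -sin(a+psi)); +y side => a=-th
def r(v):
    return np.concatenate([P[i]-(v[:2]-.15*np.array([np.cos(-t+v[2]),np.sin(-t+v[2])])) for i,t in enumerate(th)])
s=least_squares(r,[.78,-.05,0]);print("pivot,yaw",s.x.round(4),(s.fun*1000).round(1))
v=s.x;c=v[:2]-.15*np.array([np.cos(v[2]),np.sin(v[2])]);print("ring from fit",c)
for z in(.150,.158):
  print(z,"proj",proj("top",[*c,z]),proj("side",[*c,z]))
print(tri(("top",*T(250,476)),("side",*S(441,257))))
print("plane top bar",plane("top",*T(250,476),.154),plane("side",*S(441,257),.154))
# ends of top bar
for e in[(470,230),(412,285)]: print(plane("side",*S(*e),.154))
for e in[(297,474),(205,479)]: print(plane("top",*T(*e),.154))
E
```

```text
cam top [ 0.39699533 -0.00501581  1.30722657] side [0.01412647 0.63946773 1.05068998]
[[ 0.6421  0.0301]
 [ 0.6164 -0.0192]
 [ 0.6211 -0.1263]
 [ 0.6539 -0.1733]]
pivot,yaw [ 0.7598 -0.0653  0.0547] [ 0.3  2.7 -0.3  0.9 -1.4 -0.6  1.4 -3.1]
ring from fit [ 0.60997538 -0.07345792]
0.15 proj [306.06732081 195.06311257] [298.14070721 176.42788388]
0.158 proj [306.21625184 194.56701935] [298.15342663 174.40832648]
(array([ 0.60907054, -0.07047898,  0.15156688]), np.float64(0.000658382282730168))
plane top bar [ 0.60834378 -0.07051726  0.154     ] [ 0.60775975 -0.068411    0.154     ]
[ 0.6095665  -0.09938228  0.154     ]
[ 0.60542001 -0.03752641  0.154     ]
[ 0.60914383 -0.10124664  0.154     ]
[ 0.6068554  -0.04105559  0.154     ]
```

```bash
python3 - <<'E'
from h import *
from scipy.spatial.transform import Rotation as R
q=np.array([0.12240105,  0.69633094,  0.12368059, -0.69630763])
print(R.from_quat(q[[1,2,3,0]]).as_matrix().round(3))
im=cv2.imread("pics/top0.png")[115:200,105:260]
cv2.imwrite("pics/bott.png",cv2.resize(im,None,fx=5,fy=5,interpolation=cv2.INTER_CUBIC))
E
```

```text
[[-0.     0.343 -0.939]
 [ 0.002 -0.939 -0.343]
 [-1.    -0.002 -0.   ]]
```

View pics/bott.png

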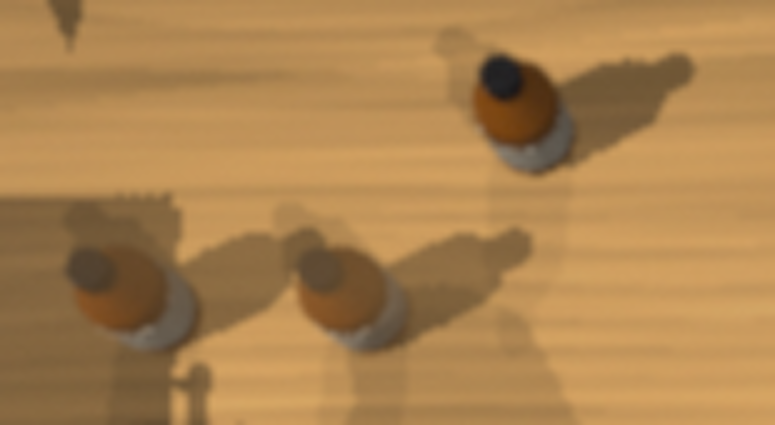

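Call:
servo_tool(
  targets=[
    [0,0,0,-15,-48,-39,-1],
    [0,0,0,-30,-96,-78,-1],
    [0,0,0,-45,-144,-118,-1],
    [0,0,0,-60,-192,-157,-1],
    [0,0,0,-75,-240,-196,-1],
    [0,0,0,-90,-288,-235,-1],
    [0,0,0,-100,-336,-275,-1],
    [0,0,0,-100,-385,-314,-1],
  ],
)

```text
time_s: 1.15
eef_pos: [0.3579, -0.0769, 0.332]
eef_rot: [0.123, 0.697, 0.123, -0.696]
wrist_force: [0.9, -0.7, -0.4]
opening: -0.003
```

```bash
python3 - <<'E'
from bench import ctrl
o=ctrl.get_obs();print({k:np.round(o[k],5).tolist() for k in o} if 0 else o)
import json;json.dump([np.array(o[k]).tolist() for k in("q","eef_pos","eef_rot")] if 0 else [list(map(float,o[k])) for k in("q","eef_pos","eef_rot")],open("obs1.json","w"))
E
```

```text
{'time_s': 1.15, 'q': array([-5.40445044e-01, -4.02149422e-01,  1.93463623e+00,  1.16925604e-03,
        1.60728276e+00,  6.81360502e-01]), 'dq': array([ 1.38622100e+00,  5.21597264e-02, -3.27126669e-02, -1.09213222e-03,
       -2.10048853e-03,  1.37607235e+00]), 'joint_efforts': array([ -7.12352738, -19.11513448, -37.07402945,  -0.11797849,
         0.50012397,  -1.89098418]), 'eef_pos': array([ 0.35789146, -0.07693341,  0.33201012]), 'eef_rot': array([ 0.12288742,  0.69712331,  0.12266621, -0.69560821]), 'wrist_force': array([ 0.8939246 , -0.70886556, -0.36722776]), 'torque': array([-0.01176591, -0.04567611, -0.00879441]), 'opening': -0.0033233858322310734}
```

Call:
servo_tool(
  targets=[
    [0,0.1,0,-8,0,-22,-1],
    [0,0.2,0,-15,0,-45,-1],
    [0,0.3,0,-23,0,-67,-1],
    [0,0.4,0,-31,0,-90,-1],
    [0,0.5,0,-39,0,-112,-1],
    [0,0.6,0,-47,0,-135,-1],
    [0,0.7,0,-55,0,-157,-1],
    [0,0.8,0,-60,0,-180,-1],
  ],
)

```text
time_s: 2.15
eef_pos: [0.5274, -0.0154, 0.3929]
eef_rot: [0.065, 0.914, 0.161, -0.368]
wrist_force: [-0.2, 0.1, -0.8]
opening: 0.002
```

```bash
cat >> h.py <<'E'
def obs(save=True):
    from bench import ctrl
    o=ctrl.get_obs()
    if save:
        try: L=json.load(open("obs.json"))
        except Exception: L=[]
        L.append([list(map(float,o[k])) for k in("q","eef_pos","eef_rot")]);json.dump(L,open("obs.json","w"))
    return o
def Rm(q):
    from scipy.spatial.transform import Rotation as R
    q=np.asarray(q);return R.from_quat(q[[1,2,3,0]]).as_matrix()
E
python3 - <<'E'
from h import *
L=[[[-1.42730058e+00,  1.81538812e-01,  1.60803746e+00, -2.44287853e-05,1.35382607e+00, -2.06291655e-01],[ 0.19698077, -0.53959286,  0.23037119],[ 0.12240105,  0.69633094,  0.12368059, -0.69630763]],json.load(open("obs1.json"))]
json.dump(L,open("obs.json","w"))
o=obs();print(o["time_s"],o["q"].round(4),o["eef_pos"].round(4),o["dq"].round(2));print(Rm(o["eef_rot"]).round(3))
E
```

```text
2.15 [-0.6631 -0.5051  2.0712  0.7213  1.1809  0.4117] [ 0.5274 -0.0154  0.3929] [-0.    0.06  0.24  0.84 -0.56 -0.46]
[[ 0.678  0.341 -0.651]
 [ 0.245 -0.94  -0.237]
 [-0.693  0.001 -0.721]]
```

```bash
python3 - <<'E'
from h import *
from scipy.spatial.transform import Rotation as R
L=json.load(open("obs.json"))
E=lambda s,a:R.from_euler(s,a)
for nm,ax in(("z",1),("z",-1),("x",1),("x",-1)):
  for s6 in(1,-1):
    Cs=[]
    for q,p,r in L:
        M=E("z",q[0])*E("y",q[1]+q[2])*E(nm,ax*q[3])*E("y",q[4])*E("z",s6*q[5])
        Cs.append((M.inv()*R.from_matrix(Rm(r))))
    print(nm,ax,s6,[(Cs[0].inv()*c).magnitude().round(3) for c in Cs], Cs[0].as_matrix().round(2).tolist())
E
```

```text
Traceback (most recent call last):
AttributeError: 'float' object has no attribute 'round'
```

```bash
python3 - <<'E'
from h import *
from scipy.spatial.transform import Rotation as R
L=json.load(open("obs.json"))
E=lambda s,a:R.from_euler(s,a)
for nm,ax in(("z",1),("z",-1),("x",1),("x",-1)):
  for s6 in(1,-1):
    Cs=[]
    for q,p,r in L:
        M=E("z",q[0])*E("y",q[1]+q[2])*E(nm,ax*q[3])*E("y",q[4])*E("z",s6*q[5])
        Cs.append((M.inv()*R.from_matrix(Rm(r))))
    print(nm,ax,s6,[round(float((Cs[0].inv()*c).magnitude()),3) for c in Cs], Cs[0].as_matrix().round(2).tolist())
    if Cs and (Cs[0].inv()*Cs[2]).magnitude()<.02:
      for later in(0,1):
        A=[];b=[]
        for q,p,r in L:
            r1=E("z",q[0]).as_matrix();r2=r1@E("y",q[1]).as_matrix();r3=r1@E("y",q[1]+q[2]).as_matrix()
            r4=r3@E(nm,ax*q[3]).as_matrix();r5=r4@E("y",q[4]).as_matrix()
            A.append(np.c_[r1[:,1] if not later else r4[:,1],[0,0,1],r2[:,2],r3[:,2],r5[:,2]]);b.append(p)
        A=np.vstack(A);b=np.concatenate(b);s,_,rk,sv=np.linalg.lstsq(A,b,rcond=None)
        print(later,s.round(4),((A@s-b)*1000).round(2),sv.round(3))
E
```

```text
z 1 1 [0.0, 0.0, 0.0] [[-0.0, -1.0, -0.0], [-0.0, 0.0, -1.0], [1.0, -0.0, -0.0]]
0 [0.1186 0.2555 0.4045 0.5021 0.3149] [ 0.86 -0.23 -0.88 -1.72  1.98  0.06  0.53 -2.49  0.82] [2.936 1.757 1.708 0.491 0.364]
1 [0.1105 0.2311 0.4218 0.5024 0.3327] [ -6.69  -4.76 -26.12 -11.41  -1.65 -26.07 -15.99 -21.03  52.2 ] [2.948 1.762 1.684 0.49  0.362]
z 1 -1 [0.0, 1.775, 1.236] [[-0.0, -0.92, -0.4], [-0.0, 0.4, -0.92], [1.0, -0.0, -0.0]]
z -1 1 [0.0, 0.002, 1.443] [[0.0, -1.0, -0.0], [-0.0, 0.0, -1.0], [1.0, 0.0, -0.0]]
z -1 -1 [0.0, 1.775, 2.171] [[-0.0, -0.92, -0.4], [-0.0, 0.4, -0.92], [1.0, 0.0, -0.0]]
x 1 1 [0.0, 0.002, 1.009] [[0.0, -1.0, 0.0], [-0.0, -0.0, -1.0], [1.0, 0.0, -0.0]]
x 1 -1 [0.0, 1.774, 1.226] [[-0.0, -0.92, -0.4], [-0.0, 0.4, -0.92], [1.0, 0.0, -0.0]]
x -1 1 [0.0, 0.002, 1.009] [[0.0, -1.0, -0.0], [-0.0, 0.0, -1.0], [1.0, 0.0, -0.0]]
x -1 -1 [0.0, 1.776, 2.177] [[-0.0, -0.92, -0.4], [-0.0, 0.4, -0.92], [1.0, 0.0, -0.0]]
```

```bash
cat >> h.py <<'E'
from scipy.spatial.transform import Rotation as RR
LO=np.array([-2.99,-.89,.3,-1.14,0,-3.12]);HI=np.array([2.99,2.07,2.58,4.28,2.63,3.12])
CM=np.array([[0,-1,0],[0,0,-1],[1,0,0.]])
def fk(q):
    e=lambda s,a:RR.from_euler(s,a).as_matrix()
    r1=e("z",q[0]);r2=r1@e("y",q[1]);r3=r2@e("y",q[2]);r4=r3@e("z",q[3]);r5=r4@e("y",q[4])
    w=.1186*r1[:,1]+[0,0,.2555]+.4045*r2[:,2]+.5021*r3[:,2]
    return w+.315*r5[:,2], r5@e("z",q[5])@CM, w
def toolR(yaw,pit,roll=0):  # pit = below horizontal; camera on top (tool z down)
    b=np.c_[[1,0,0],[0,-1,0],[0,0,-1.]]
    return RR.from_euler("ZY",[yaw,pit]).as_matrix()@RR.from_euler("x",roll).as_matrix()@b
def ik(p,Rt):
    w=np.asarray(p)-.315*Rt[:,0]; out=[]
    rr=np.hypot(w[0],w[1])
    if rr<.1186: return out
    q1=np.arctan2(w[1],w[0])-np.arcsin(.1186/rr)
    x=np.sqrt(rr**2-.1186**2);z=w[2]-.2555;D=np.hypot(x,z)
    c=(.4045**2+.5021**2-D**2)/(2*.4045*.5021)
    if abs(c)>1:return out
    q3=np.pi-np.arccos(c)
    al=np.arctan2(x,z);q2=al-np.arctan2(.5021*np.sin(q3),.4045+.5021*np.cos(q3))
    M=(RR.from_euler("z",q1)*RR.from_euler("y",q2+q3)).as_matrix().T@Rt@CM.T
    a=RR.from_matrix(M).as_euler("ZYZ")
    for s in(0,1):
        b=a.copy()
        if s:b=np.array([a[0]+np.pi,-a[1],a[2]+np.pi])
        if b[1]<0: b=np.array([b[0]+np.pi,-b[1],b[2]+np.pi])
        for k4 in(-1,0,1):
            for k6 in(-1,0,1):
                q=np.array([q1,q2,q3,b[0]+2*np.pi*k4,b[1],b[2]+2*np.pi*k6])
                if (q>LO).all() and (q<HI).all() and not any(np.allclose(q,o,atol=1e-3) for o in out): out.append(q)
    return out
E
python3 - <<'E'
from h import *
import warnings;warnings.simplefilter("ignore")
q=json.load(open("obs.json"))[2];print(fk(q[0])[0],q[1]);print(ik(q[1],Rm(q[2])))
for yaw in(-.3,0.05,.23,.4,.6):
  for pit in(0,.2,.35,.5):
    for c in((.63,-.072,.135),):
      for roll in (0,np.pi):
        for s in ik(c,toolR(yaw,pit,roll)): print(yaw,pit,round(roll,1),s.round(2),fk(s)[2].round(2))
E
```

```text
[ 0.52803731 -0.01783113  0.39364775] [0.5274311580907542, -0.015350181374304786, 0.39289724262332304]
[array([-0.65792589, -0.50904883,  2.07503235,  0.71961217,  1.17753618,
        0.41595682])]
-0.3 0 0 [-0.3   0.45  2.43  3.14  1.31 -1.57] [0.33 0.02 0.14]
-0.3 0 3.1 [-0.3   0.45  2.43  3.14  1.31  1.57] [0.33 0.02 0.14]
-0.3 0.2 0 [-0.3   0.23  2.45  3.14  0.92 -1.57] [0.34 0.02 0.2 ]
-0.3 0.2 3.1 [-0.3   0.23  2.45  3.14  0.92  1.57] [0.34 0.02 0.2 ]
-0.3 0.35 0 [-0.3   0.11  2.43  3.14  0.62 -1.57] [0.35 0.02 0.24]
-0.3 0.35 3.1 [-0.3   0.11  2.43  3.14  0.62  1.57] [0.35 0.02 0.24]
-0.3 0.5 0 [-0.3   0.03  2.38  3.13  0.34 -1.56] [0.37 0.01 0.29]
-0.3 0.5 3.1 [-0.3   0.03  2.38  3.13  0.34  1.58] [0.37 0.01 0.29]
0.05 0 0 [-0.64  0.45  2.43  2.43  1.37 -1.4 ] [ 0.32 -0.09  0.14]
0.05 0 3.1 [-0.64  0.45  2.43  2.43  1.37  1.74] [ 0.32 -0.09  0.14]
0.05 0.2 0 [-0.63  0.23  2.46  2.34  1.03 -1.25] [ 0.32 -0.09  0.2 ]
0.05 0.2 3.1 [-0.63  0.23  2.46  2.34  1.03  1.9 ] [ 0.32 -0.09  0.2 ]
0.05 0.35 0 [-0.6   0.1   2.44  2.21  0.79 -1.07] [ 0.33 -0.09  0.24]
0.05 0.35 3.1 [-0.6   
[... 1147 characters left out ...]
-0.19  0.24]
0.4 0.5 0 [-0.74  0.15  2.25  1.51  0.92 -0.69] [ 0.38 -0.18  0.29]
0.4 0.5 3.1 [-0.74  0.15  2.25  1.51  0.92  2.45] [ 0.38 -0.18  0.29]
0.6 0 0 [-0.86  0.59  2.13  1.67  1.53 -1.15] [ 0.37 -0.25  0.14]
0.6 0 3.1 [-0.86  0.59  2.13  1.67  1.53  1.99] [ 0.37 -0.25  0.14]
0.6 0.2 0 [-0.85  0.43  2.16  1.57  1.34 -1.  ] [ 0.38 -0.25  0.2 ]
0.6 0.2 3.1 [-0.85  0.43  2.16  1.57  1.34  2.14] [ 0.38 -0.25  0.2 ]
0.6 0.35 0 [-0.82  0.32  2.15  1.46  1.21 -0.86] [ 0.39 -0.24  0.24]
0.6 0.35 3.1 [-0.82  0.32  2.15  1.46  1.21  2.28] [ 0.39 -0.24  0.24]
0.6 0.5 0 [-0.78  0.25  2.13  1.33  1.09 -0.7 ] [ 0.4  -0.23  0.29]
0.6 0.5 3.1 [-0.78  0.25  2.13  1.33  1.09  2.45] [ 0.4  -0.23  0.29]
```

```bash
cat >> h.py <<'E'
def delta(p,Rt,n=8,o=None):
    o=o or obs();R0=Rm(o["eef_rot"]);d=R0.T@(np.asarray(p)-o["eef_pos"])*1000
    rv=RR.from_matrix(R0.T@Rt).as_rotvec()
    print("t",o["time_s"],"pos",o["eef_pos"].round(4),"q",o["q"].round(2),"F",o["wrist_force"].round(1)," full delta rv",rv.round(3),"mm",d.round(1))
    for i in range(1,n+1): print([*(rv*i/n).round(3),*(d*i/n).round(0)])
E
python3 - <<'E'
from h import *
delta((.545,-.087,.137),toolR(.23,.2))
q=np.array(obs()["q"]);o=obs();R0=Rm(o["eef_rot"]);rv=RR.from_matrix(R0.T@toolR(.23,.2)).as_rotvec()
for f in np.linspace(0,1,5):
    p=o["eef_pos"]*(1-f)+f*np.array((.545,-.087,.137))
    for s in ik(p,R0@RR.from_rotvec(rv*f).as_matrix()): print(p.round(3),s.round(2),fk(s)[2].round(2))
E
```

```text
t 2.15 pos [ 0.5274 -0.0154  0.3929] q [-0.66 -0.51  2.07  0.72  1.18  0.41] F [-0.2  0.1 -0.8]  full delta rv [0.057 0.565 0.106] mm [171.6  73.  190.1]
[np.float64(0.007), np.float64(0.071), np.float64(0.013), np.float64(21.0), np.float64(9.0), np.float64(24.0)]
[np.float64(0.014), np.float64(0.141), np.float64(0.026), np.float64(43.0), np.float64(18.0), np.float64(48.0)]
[np.float64(0.021), np.float64(0.212), np.float64(0.04), np.float64(64.0), np.float64(27.0), np.float64(71.0)]
[np.float64(0.028), np.float64(0.282), np.float64(0.053), np.float64(86.0), np.float64(36.0), np.float64(95.0)]
[np.float64(0.036), np.float64(0.353), np.float64(0.066), np.float64(107.0), np.float64(46.0), np.float64(119.0)]
[np.float64(0.043), np.float64(0.423), np.float64(0.079), np.float64(129.0), np.float64(55.0), np.float64(143.0)]
[np.float64(0.05), np.float64(0.494), np.float64(0.092), np.float64(150.0), np.float64(64.0), np.float64(166.0)]
[np.float64(0.057), np.float64(0.565), np.float64(0.106), np.float64(172.0), np.float64(73.0), np.float64(190.0)]
[ 0.527 -0.015  0.393] [-0.66 -0.51  2.08  0.72  1.18  0.42] [ 0.31 -0.09  0.61]
[ 0.532 -0.033  0.329] [-0.76 -0.54  2.29  0.95  1.07  0.14] [ 0.29 -0.11  0.51]
[ 0.536 -0.051  0.265] [-0.86 -0.48  2.47  1.24  1.02 -0.23] [ 0.27 -0.13  0.41]
[ 0.541 -0.069  0.201] [-0.94 -0.26  2.57  1.56  1.07 -0.68] [ 0.25 -0.14  0.31]
[ 0.545 -0.087  0.137] [-0.99  0.14  2.57  1.81  1.25 -1.14] [ 0.24 -0.16  0.2 ]
```

```bash
python3 - <<'E'
from h import *
bar=np.array([.609,-.0715,.122])
for yaw in(.3,.4,.5):
  for pit in(.15,.25):
    Rt=toolR(yaw,pit);print(yaw,pit)
    for k in(.03,-.03,-.06):
        for s in ik(bar+k*Rt[:,0],Rt): print(k,(bar+k*Rt[:,0]).round(3),s.round(2),fk(s)[2].round(2))
yaw,pit=.4,.2;Rt=toolR(yaw,pit);T=bar-.06*Rt[:,0]
o=obs();R0=Rm(o["eef_rot"]);rv=RR.from_matrix(R0.T@Rt).as_rotvec()
print("path");
for f in np.linspace(0,1,5):
    p=o["eef_pos"]*(1-f)+f*T
    for s in ik(p,R0@RR.from_rotvec(rv*f).as_matrix()): print(p.round(3),s.round(2),fk(s)[2].round(2))
delta(T,Rt)
E
```

```text
0.3 0.15
0.03 [ 0.637 -0.063  0.118] [-0.75  0.4   2.34  2.    1.24 -1.21] [ 0.34 -0.15  0.16]
-0.03 [ 0.581 -0.08   0.126] [-0.91  0.31  2.45  1.85  1.3  -1.2 ] [ 0.28 -0.17  0.17]
-0.06 [ 0.552 -0.089  0.131] [-1.01  0.27  2.5   1.76  1.34 -1.2 ] [ 0.25 -0.18  0.18]
0.3 0.25
0.03 [ 0.637 -0.063  0.115] [-0.74  0.32  2.34  1.94  1.11 -1.12] [ 0.35 -0.15  0.19]
-0.03 [ 0.581 -0.08   0.129] [-0.89  0.2   2.46  1.79  1.17 -1.08] [ 0.29 -0.17  0.21]
-0.06 [ 0.553 -0.089  0.137] [-0.98  0.14  2.51  1.7   1.21 -1.06] [ 0.26 -0.18  0.21]
0.4 0.15
0.03 [ 0.636 -0.06   0.118] [-0.78  0.43  2.29  1.87  1.28 -1.16] [ 0.35 -0.18  0.16]
-0.03 [ 0.582 -0.083  0.126] [-0.94  0.35  2.38  1.72  1.34 -1.17] [ 0.29 -0.2   0.17]
-0.06 [ 0.554 -0.095  0.131] [-1.03  0.32  2.42  1.64  1.38 -1.16] [ 0.27 -0.22  0.18]
0.4 0.25
0.03 [ 0.636 -0.06   0.115] [-0.77  0.36  2.29  1.81  1.16 -1.08] [ 0.35 -0.18  0.19]
-0.03 [ 0.582 -0.083  0.129] [-0.92  0.25  2.39  1.66  1.23 -1.05] [ 0.3  -0.2   0.21]
-0.06 [ 0.555 -0.094  0.137] [-1.01  0.2   2.43  1.59  1.27 -1.04] [ 0.27 -0.21  0.21]
0.5 0.15
0.03 [ 0.635 -0
[... 1299 characters left out ...]
64(47.0)]
[np.float64(-0.009), np.float64(0.212), np.float64(-0.018), np.float64(67.0), np.float64(31.0), np.float64(70.0)]
[np.float64(-0.012), np.float64(0.283), np.float64(-0.023), np.float64(89.0), np.float64(42.0), np.float64(94.0)]
[np.float64(-0.014), np.float64(0.353), np.float64(-0.029), np.float64(112.0), np.float64(52.0), np.float64(117.0)]
[np.float64(-0.017), np.float64(0.424), np.float64(-0.035), np.float64(134.0), np.float64(62.0), np.float64(141.0)]
[np.float64(-0.02), np.float64(0.495), np.float64(-0.041), np.float64(156.0), np.float64(73.0), np.float64(164.0)]
[np.float64(-0.023), np.float64(0.565), np.float64(-0.047), np.float64(179.0), np.float64(83.0), np.float64(188.0)]
```

Call:
servo_tool(
  targets=[
    [-0.003,0.071,-0.006,22,10,23,-1],
    [-0.006,0.141,-0.012,45,21,47,-1],
    [-0.009,0.212,-0.018,67,31,70,-1],
    [-0.012,0.283,-0.023,89,42,94,-1],
    [-0.014,0.353,-0.029,112,52,117,-1],
    [-0.017,0.424,-0.035,134,62,141,-1],
    [-0.02,0.495,-0.041,156,73,164,-1],
    [-0.023,0.565,-0.047,179,83,188,-1],
  ],
)

```text
time_s: 3.15
eef_pos: [0.555, -0.0951, 0.1325]
eef_rot: [0.02, 0.975, 0.197, -0.097]
wrist_force: [0.4, -0.5, 0.3]
opening: -0.001
```

```bash
python3 - <<'E'
from h import *
from bench import ctrl
Rt=toolR(.4,.2)
o=obs();print(o["q"].round(3))
c=ctrl.camera("wrist");cv2.imwrite("pics/w1.png",np.array(c["pixels"]))
for n,b in(("side",(220,130,380,240)),("top",(240,120,380,260))):
    im=np.array(ctrl.camera(n)["pixels"]);cv2.imwrite(f"pics/{n}1.png",im)
    cv2.imwrite(f"pics/{n}1c.png",cv2.resize(im[b[1]:b[3],b[0]:b[2]],None,fx=4.2,fy=4.2,interpolation=cv2.INTER_CUBIC))
delta(np.array([.609,-.0715,.122])-.06*Rt[:,0],Rt,1)
# project bar ends into wrist
T=np.array(c["tool_from_camera"]);K=np.array(c["intrinsics"]);R0=Rm(o["eef_rot"])
for dy in(-.027,0,.027):
  for z in(.094,.15,.158):
    X=np.array([.609-.055*dy,-.0715+dy,z]);t=R0.T@(X-o["eef_pos"]);k=T[:3,:3].T@(t-T[:3,3]);u=K@k;print(dy,z,(u[:2]/u[2]).round(0))
E
```

```text
[-1.031  0.478  2.264  1.623  1.334 -1.165]
t 3.3 pos [ 0.5535 -0.0926  0.129 ] q [-1.03  0.48  2.27  1.62  1.33 -1.16] F [-0.  -0.1  0.7]  full delta rv [-0.013  0.003  0.002] mm [-0.5  2.1 -5. ]
[np.float64(-0.013), np.float64(0.003), np.float64(0.002), np.float64(-0.0), np.float64(2.0), np.float64(-5.0)]
-0.027 0.094 [316. 268.]
-0.027 0.15 [322. 199.]
-0.027 0.158 [323. 187.]
0 0.094 [281. 260.]
0 0.15 [281. 192.]
0 0.158 [281. 181.]
0.027 0.094 [248. 253.]
0.027 0.15 [244. 186.]
0.027 0.158 [243. 175.]
```

View pics/w1.png

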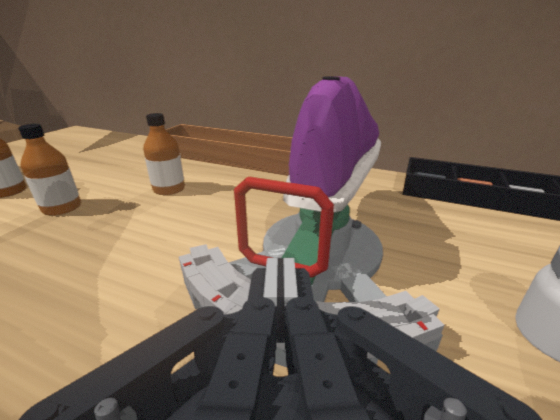

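View pics/side1c.png

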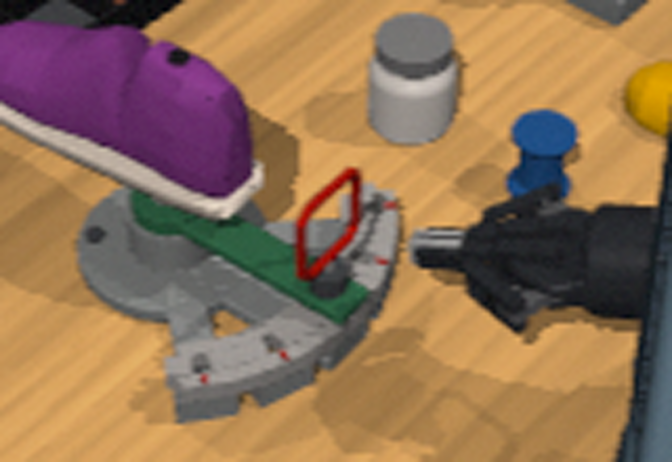

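View pics/top1c.png

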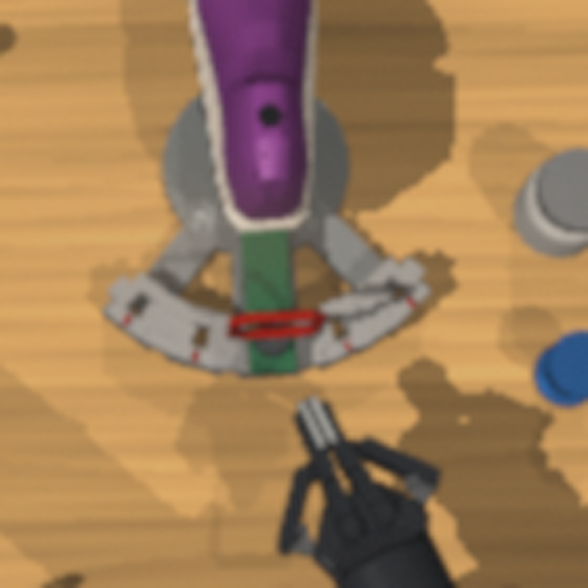

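Call:
servo_tool(
  targets=[
    [0,0,0,8,2,-3,-1],
    [0,0,0,20,2,-5,-1],
    [0,0,0,32,2,-5,-1],
    [0,0,0,44,2,-5,-1],
    [0,0,0,56,2,-5,-1],
    [0,0,0,68,2,-5,-1],
    [0,0,0,80,2,-5,-1],
    [0,0,0,88,2,-5,-1],
  ],
)

```text
time_s: 4.3
eef_pos: [0.635, -0.06, 0.1157]
eef_rot: [0.013, 0.975, 0.198, -0.101]
wrist_force: [-23.8, -6.9, 6.7]
opening: -0.001
```

```bash
cat >> h.py <<'E'
def look(tag,wrist=True):
    from bench import ctrl
    c=[]
    for n,b in(("side",(220,130,380,260)),("top",(240,120,380,250))):
        im=np.array(ctrl.camera(n)["pixels"]);cv2.imwrite(f"pics/{n}{tag}.png",im)
        c.append(cv2.resize(im[b[1]:b[3],b[0]:b[2]],(400,325),interpolation=cv2.INTER_CUBIC))
    out=np.hstack(c)
    cv2.imwrite(f"pics/m{tag}.png",out)
    if wrist: cv2.imwrite(f"pics/w{tag}.png",np.array(ctrl.camera("wrist")["pixels"]))
E
python3 - <<'E'
from h import *
o=obs();print(o["q"].round(2),o["eef_pos"].round(4),o["wrist_force"].round(1),Rm(o["eef_rot"]).round(3))
look(2)
E
```

```text
[-0.79  0.57  2.14  1.83  1.23 -1.13] [ 0.635  -0.06    0.1157] [-23.8  -6.9   6.7] [[ 0.901  0.389 -0.191]
 [ 0.384 -0.921 -0.066]
 [-0.202 -0.014 -0.979]]
```

View pics/m2.png

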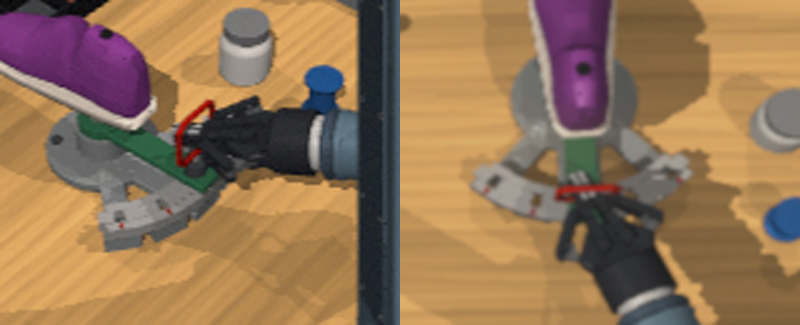

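View pics/w2.png

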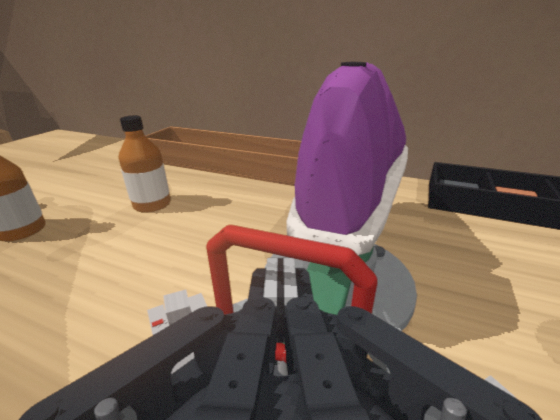

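Call:
servo_tool(
  targets=[
    [0,0,0,-4,0,0,-1],
    [0,0,0,-8,0,0,-1],
    [0,0,0,-12,0,0,-1],
    [0,0,0,-13,0,0,-1],
    [0,0,0,-13,0,-2,-1],
    [0,0,0,-13,0,-3,-1],
    [0,0,0,-13,0,-4,-1],
    [0,0,0,-13,0,-4,-1],
  ],
)

```text
time_s: 5.45
eef_pos: [0.6236, -0.0644, 0.1221]
eef_rot: [0.013, 0.975, 0.198, -0.101]
wrist_force: [-0.2, -0.3, -0.5]
opening: 0.001
```

```bash
python3 - <<'E'
from h import *
o=obs();print(o["q"].round(2),o["eef_pos"].round(4),o["wrist_force"].round(1))
look(3)
E
```

```text
[-0.82  0.54  2.16  1.8   1.24 -1.12] [ 0.6236 -0.0644  0.1221] [-0.2 -0.3 -0.5]
```

View pics/w3.png

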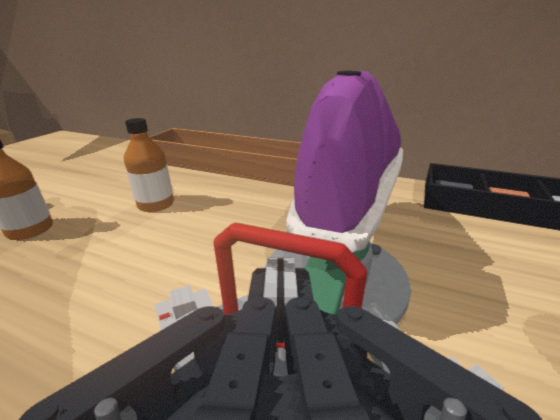

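View pics/m3.png

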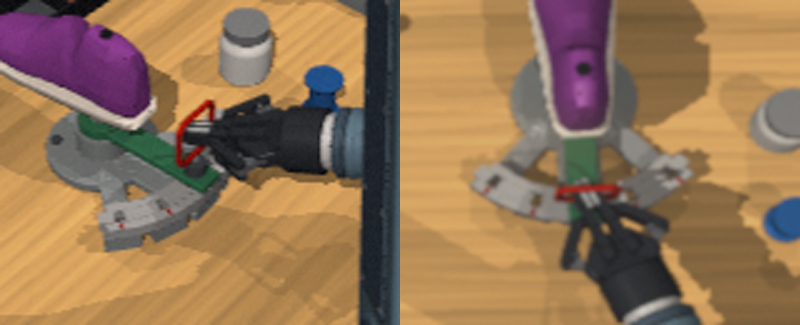

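Call:
servo_tool(
  targets=[
    [0,0,0,0,0,-4,-1],
    [0,0,0,-1,0,-8,-1],
    [0,0,0,-2,0,-12,-1],
    [0,0,0,-3,0,-15,-1],
    [0,0,0,-4,0,-18,-1],
    [0,0,0,-4,0,-20,-1],
    [0,0,0,-4,0,-22,-1],
    [0,0,0,-4,0,-22,-1],
  ],
)

```text
time_s: 6.6
eef_pos: [0.6235, -0.0642, 0.1437]
eef_rot: [0.013, 0.975, 0.198, -0.102]
wrist_force: [-5.2, -1.4, -6.2]
opening: -0.001
```

```bash
python3 - <<'E'
from h import *
look(4)
o=obs();print(o["q"].round(2),o["eef_pos"].round(4),o["wrist_force"].round(1))
E
```

```text
[-0.82  0.48  2.18  1.79  1.23 -1.07] [ 0.6236 -0.0642  0.1437] [-5.2 -0.4 -6.3]
```

View pics/w4.png

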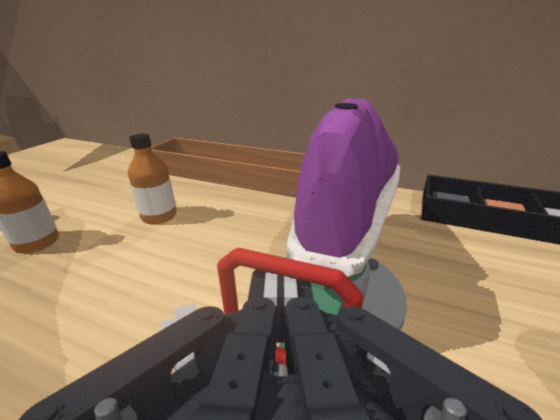

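View pics/m4.png

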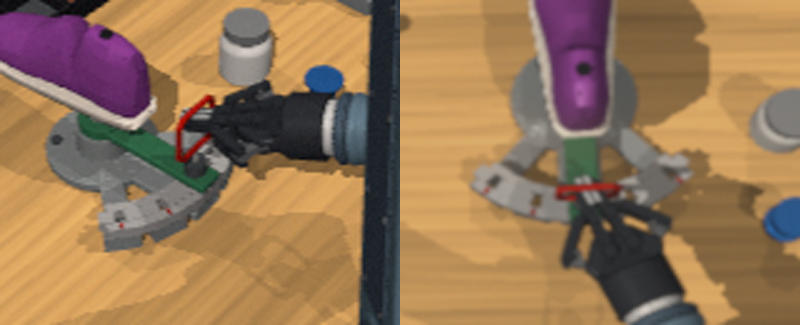

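```bash
cat >> h.py <<'E'
def ringinfo(tag):
    for n in("side","top"):
        im=cv2.imread(f"pics/{n}{tag}.png");m=red(im);x0,y0,x1,y1=(270,150,345,235) if n=="side" else (270,170,360,225)
        k=m[y0:y1,x0:x1];ys,xs=np.nonzero(k);
        print(tag,n,"n",len(xs),"bbox",xs.min()+x0,ys.min()+y0,xs.max()+x0,ys.max()+y0,"mean",(xs.mean()+x0).round(1),(ys.mean()+y0).round(1))
E
python3 - <<'E'
from h import *
for t in(0,1,3,4): ringinfo(t)
c=np.array([.609,-.0715,.15]);print([proj("side",c+[0,0,k]).round(1) for k in(0,.005,.01,.015,.02)])
E
```

```text
0 side n 103 bbox 287 170 311 214 mean 297.5 184.1
0 top n 77 bbox 295 194 316 199 mean 305.7 196.5
1 side n 107 bbox 287 170 311 214 mean 297.6 184.0
1 top n 76 bbox 295 194 316 199 mean 305.6 196.4
3 side n 91 bbox 287 170 305 214 mean 295.8 184.0
3 top n 46 bbox 295 194 316 199 mean 305.0 195.4
4 side n 90 bbox 287 168 305 214 mean 296.0 181.8
4 top n 54 bbox 295 193 316 199 mean 304.8 195.1
[array([298. , 176.9]), array([298. , 175.7]), array([298. , 174.4]), array([298. , 173.1]), array([298. , 171.9])]
```

Call:
servo_tool(
  targets=[
    [0,0,0,0,0,-2,-1],
    [0,0,0,-1,0,-4,-1],
    [0,0,0,-1,0,-6,-1],
    [0,0,0,-2,0,-8,-1],
    [0,0,0,-2,0,-8,-1],
    [0,0,0,-2,0,-8,-1],
    [0,0,0,-2,0,-8,-1],
    [0,0,0,-2,0,-8,-1],
  ],
)

```text
time_s: 7.75
eef_pos: [0.6233, -0.0644, 0.1518]
eef_rot: [0.013, 0.975, 0.198, -0.102]
wrist_force: [-1.3, 1.1, -7.3]
opening: 0.0
```

```bash
python3 - <<'E'
from h import *
look(5)
o=obs();print(o["q"].round(2),o["eef_pos"].round(4),o["wrist_force"].round(1),Rm(o["eef_rot"]).round(3))
ringinfo(5)
E
```

```text
[-0.82  0.45  2.18  1.78  1.22 -1.05] [ 0.6233 -0.0644  0.1519] [-1.7  0.1 -8.2] [[ 0.901  0.389 -0.193]
 [ 0.384 -0.921 -0.065]
 [-0.203 -0.015 -0.979]]
5 side n 96 bbox 287 166 311 214 mean 296.6 179.8
5 top n 45 bbox 295 193 316 198 mean 305.0 194.4
```

View pics/w5.png

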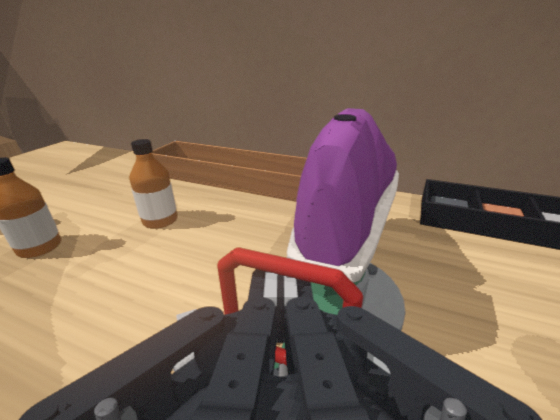

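Call:
servo_tool(
  targets=[
    [0,0,0,-1,4,0,-1],
    [0,0,0,-3,9,0.4,-1],
    [0,0,0,-4.4,14,0.7,-1],
    [0,0,0,-5.6,19,0.9,-1],
    [0,0,0,-6.6,24,1,-1],
    [0,0,0,-7.5,29,1.1,-1],
    [0,0,0,-8.1,34,1.2,-1],
    [0,0,0,-8.6,38,1.2,-1],
  ],
)

```text
time_s: 8.9
eef_pos: [0.6302, -0.1031, 0.1518]
eef_rot: [0.013, 0.975, 0.198, -0.102]
wrist_force: [-2.5, 1.0, -7.9]
opening: 0.003
```

```bash
python3 - <<'E'
from h import *
look(6)
o=obs();print(o["q"].round(2),o["eef_pos"].round(4),o["wrist_force"].round(1))
ringinfo(6)
E
```

```text
[-0.87  0.48  2.12  1.72  1.24 -1.01] [ 0.6304 -0.1036  0.152 ] [-2.1 -1.9 -7.9]
6 side n 92 bbox 287 157 309 214 mean 303.3 172.3
6 top n 51 bbox 309 189 329 197 mean 317.6 192.6
```

View pics/w6.png

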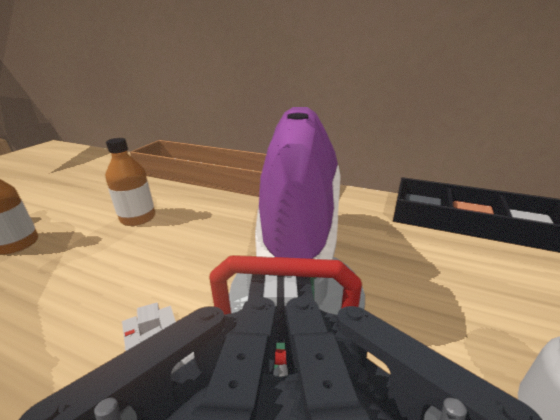

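View pics/m6.png

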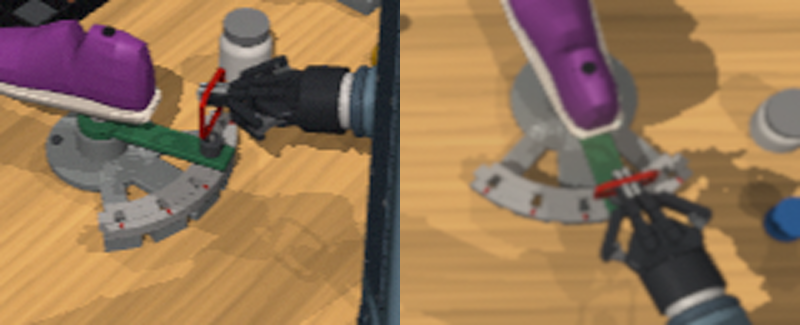

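Call:
servo_tool(
  targets=[
    [0,0,0,0.6,0,3,-1],
    [0,0,0,1.2,0,6,-1],
    [0,0,0,1.8,0,9,-1],
    [0,0,0,2.4,0,12,-1],
    [0,0,0,3,0,15,-1],
    [0,0,0,3.6,0,18,-1],
    [0,0,0,4,0,20.5,-1],
    [0,0,0,4,0,20.5,-1],
  ],
)

```text
time_s: 10.05
eef_pos: [0.63, -0.1033, 0.1309]
eef_rot: [0.013, 0.975, 0.198, -0.102]
wrist_force: [0.2, -0.9, -0.2]
opening: -0.002
```

```bash
python3 - <<'E'
from h import *
look(7)
o=obs();print(o["q"].round(2),o["eef_pos"].round(4),o["wrist_force"].round(1))
ringinfo(7)
E
```

```text
[-0.87  0.54  2.11  1.73  1.25 -1.06] [ 0.63   -0.1034  0.1311] [-0.3  0.1 -0.8]
7 side n 93 bbox 287 159 309 214 mean 303.2 173.6
7 top n 56 bbox 309 190 328 198 mean 317.3 193.3
```

View pics/w7.png

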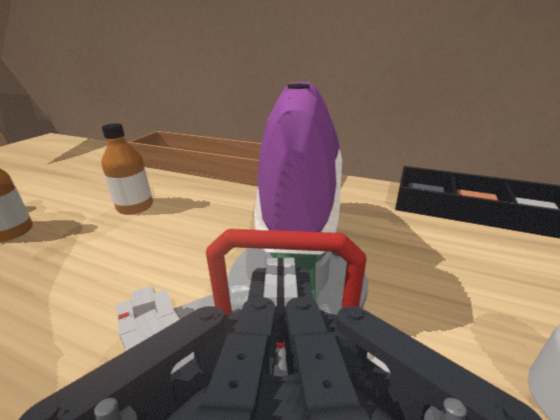

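View pics/m7.png

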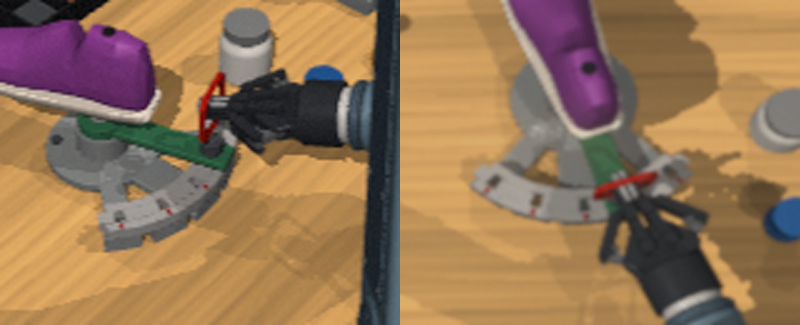

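Call:
servo_tool(
  targets=[
    [0,0,0,0,3,0,-1],
    [0,0,0,0,6,0,-1],
    [0,0,0,0,8,0,-1],
    [0,0,0,0,10,0,-1],
    [0,0,0,0,12,0,-1],
    [0,0,0,0,14,0,-1],
    [0,0,0,0,16,0,-1],
    [0,0,0,0,16,0,-1],
  ],
)

```text
time_s: 11.2
eef_pos: [0.636, -0.1175, 0.1308]
eef_rot: [0.013, 0.975, 0.198, -0.102]
wrist_force: [-1.6, 1.9, 0.7]
opening: -0.003
```

```bash
python3 - <<'E'
from h import *
look(8)
o=obs();print(o["q"].round(2),o["eef_pos"].round(4),o["wrist_force"].round(1))
ringinfo(8)
E
```

```text
[-0.88  0.55  2.08  1.72  1.25 -1.04] [ 0.636  -0.1176  0.1308] [-2.5  3.   1. ]
8 side n 92 bbox 287 159 309 214 mean 303.2 174.0
8 top n 64 bbox 309 189 328 198 mean 315.8 194.2
```

View pics/w8.png

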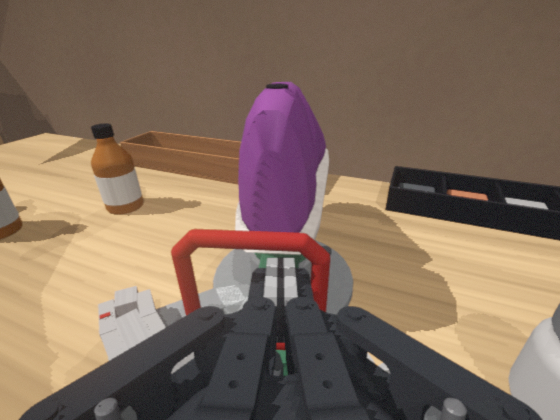

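Call:
servo_tool(
  targets=[
    [0,0,0,0,1.5,0,-1],
    [0,0,0,0,3,0,-1],
    [0,0,0,0,4.5,0,-1],
    [0,0,0,0,6,0,-1],
    [0,0,0,0,7.5,0,-1],
    [0,0,0,0,9,0,-1],
    [0,0,0,0,10,0,-1],
    [0,0,0,0,11,0,-1],
  ],
)

```text
time_s: 12.35
eef_pos: [0.6407, -0.1286, 0.1308]
eef_rot: [0.013, 0.975, 0.197, -0.102]
wrist_force: [-0.3, -0.3, 0.3]
opening: -0.007
```

```bash
python3 - <<'E'
from h import *
look(9)
o=obs();print(o["q"].round(2),o["eef_pos"].round(4),o["wrist_force"].round(1))
ringinfo(9)
E
```

```text
[-0.89  0.56  2.06  1.71  1.26 -1.03] [ 0.6405 -0.1285  0.1308] [-0.4 -0.4  0.3]
9 side n 76 bbox 287 158 309 214 mean 304.9 173.4
9 top n 57 bbox 313 188 332 198 mean 320.4 192.9
```

View pics/w9.png

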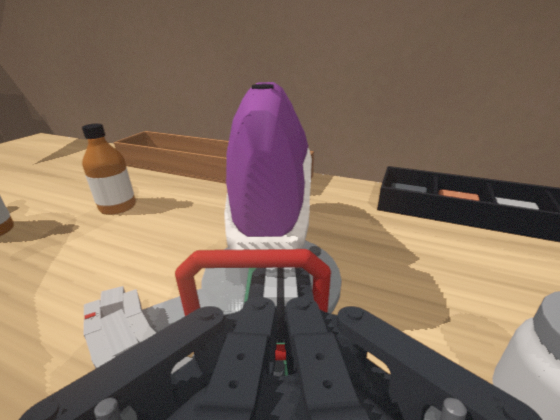

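Call:
servo_tool(
  targets=[
    [0,0,0,0,-4,0.5,-1],
    [0,0,0,0,-8,1,-1],
    [0,0,0,0,-10,1,-1],
    [0,0,0,-6,-10,1,-1],
    [0,0,0,-16,-10,1,-1],
    [0,0,0,-30,-10,1,-1],
    [0,0,0,-45,-10,1,-1],
    [0,0,0,-60,-10,1,-1],
  ],
)

```text
time_s: 13.5
eef_pos: [0.5813, -0.143, 0.1425]
eef_rot: [0.013, 0.975, 0.197, -0.102]
wrist_force: [-0.1, -1.4, -0.2]
opening: -0.003
```

```bash
python3 - <<'E'
from h import *
look(10)
o=obs();print(o["q"].round(2),o["eef_pos"].round(4),o["wrist_force"].round(1))
ringinfo(10)
P=np.array([.7598,-.0680])
for yaw in(.045,):
  for f in(.34,.36,.38):
    a=yaw+f;c=P-.15*np.array([np.cos(a),np.sin(a)])
    for z in(.154,.164):
      t=np.array([np.sin(a),-np.cos(a)])*.031
      print(f,z,"side",proj("side",[*(c+t),z]).round(1),proj("side",[*(c-t),z]).round(1),"top",proj("top",[*(c+t),z]).round(1),proj("top",[*(c-t),z]).round(1))
E
```

```text
[-1.04  0.49  2.15  1.59  1.33 -1.04] [ 0.5819 -0.1435  0.1424] [ 0.  -0.9  0.9]
10 side n 84 bbox 287 158 309 214 mean 305.4 173.4
10 top n 82 bbox 313 188 332 198 mean 321.7 192.8
0.34 0.154 side [309.7 157.8] [303.3 171.5] top [333.  186.9] [313.7 195. ]
0.34 0.164 side [309.7 155.2] [303.4 168.9] top [333.4 186.2] [313.9 194.3]
0.36 0.154 side [309.7 157.1] [303.8 170.8] top [333.8 186.3] [314.7 194.8]
0.36 0.164 side [309.8 154.5] [303.9 168.3] top [334.2 185.6] [315.  194.1]
0.38 0.154 side [309.8 156.4] [304.3 170.2] top [334.6 185.7] [315.7 194.5]
0.38 0.164 side [309.9 153.8] [304.4 167.6] top [335.1 185. ] [316.  193.9]
```

View pics/m10.png

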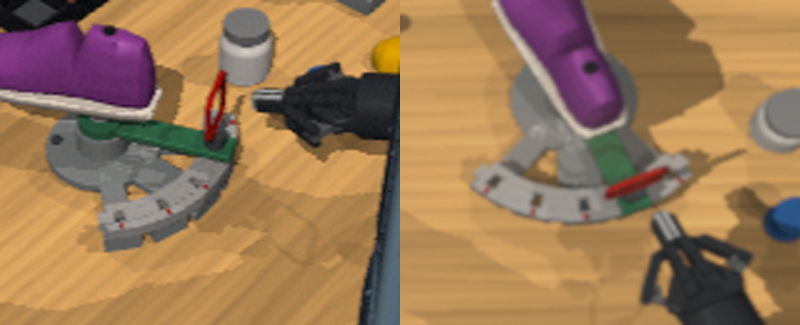

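View pics/w10.png

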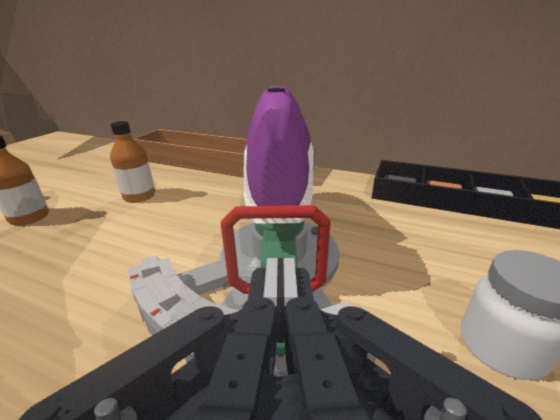

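```bash
python3 - <<'E'
from h import *
P=np.array([.7598,-.0680])
for f,z in((0,.154),(.26,.164),(.26,.154),(.35,.154),(.35,.164)):
    a=.045+f;c=P-.15*np.array([np.cos(a),np.sin(a)]);t=np.array([np.sin(a),-np.cos(a)])*.031
    print(f,z,"side",proj("side",[*(c+t),z]).round(1),proj("side",[*(c-t),z]).round(1),"top",proj("top",[*(c+t),z]).round(1),proj("top",[*(c-t),z]).round(1))
o=obs();R0=Rm(o["eef_rot"]);w=cal["wrist"];T=np.array(w["tool_from_camera"]);K=np.array(w["intrinsics"])
for f in(.33,.36,.39):
  a=.045+f;c=P-.15*np.array([np.cos(a),np.sin(a)])
  for z in(.15,.152,.16):
    r=[]
    for s in(-.027,.027):
        X=np.r_[c+np.array([np.sin(a),-np.cos(a)])*s,z];k=T[:3,:3].T@(R0.T@(X-o["eef_pos"])-T[:3,3]);u=K@k;r.append((u[:2]/u[2]).round(1))
    print(f,z,r)
im=cv2.imread("pics/w10.png");m=red(im)[190:310,215:340]
k,l,s,c=cv2.connectedComponentsWithStats(m);i=1+s[1:,4].argmax();print(s[i]+[215,190,0,0,0])
for col in(255,275,295): 
    ys=np.nonzero(m[:50,col-215])[0]+190;print(col,ys.min(),ys.max())
for row in(240,255):
    xs=np.nonzero(m[row-190])[0]+215;print(row,xs)
S=cv2.imread("pics/side10.png")[150:215,280:335];cv2.imwrite("pics/s10c.png",cv2.resize(S,None,fx=9,fy=9,interpolation=cv2.INTER_CUBIC))
S=cv2.imread("pics/w10.png")[180:360,200:360];cv2.imwrite("pics/w10c.png",cv2.resize(S,None,fx=3.3,fy=3.3,interpolation=cv2.INTER_CUBIC))
E
```

```text
0 0.154 side [305.  169.3] [291.8 181.2] top [317.1 194.2] [296.1 195.5]
0.26 0.164 side [309.2 158. ] [301.1 171.4] top [329.9 188.4] [309.8 195. ]
0.26 0.154 side [309.1 160.5] [301.1 174. ] top [329.5 189.1] [309.6 195.6]
0.35 0.154 side [309.7 157.4] [303.6 171.1] top [333.4 186.6] [314.2 194.9]
0.35 0.164 side [309.8 154.9] [303.6 168.6] top [333.8 185.9] [314.4 194.2]
0.33 0.15 [array([232.8, 218.3]), array([318.9, 218.1])]
0.33 0.152 [array([232.5, 215.6]), array([319. , 215.4])]
0.33 0.16 [array([231.3, 204.4]), array([319.6, 204.1])]
0.36 0.15 [array([239.8, 218.9]), array([325.9, 217.4])]
0.36 0.152 [array([239.5, 216.2]), array([326.1, 214.7])]
0.36 0.16 [array([238.5, 204.9]), array([326.9, 203.4])]
0.39 0.15 [array([246.9, 219.4]), array([332.9, 216.6])]
0.39 0.152 [array([246.6, 216.7]), array([333.1, 213.8])]
0.39 0.16 [array([245.7, 205.4]), array([334. , 202.6])]
[ 222  206  108   84 1574]
255 207 214
275 207 214
295 206 215
240 [226 319 320 321 322 323 324 325 326 327]
255 [227 317 318 319 320 321 322 323 324 325 326]
```

View pics/s10c.png

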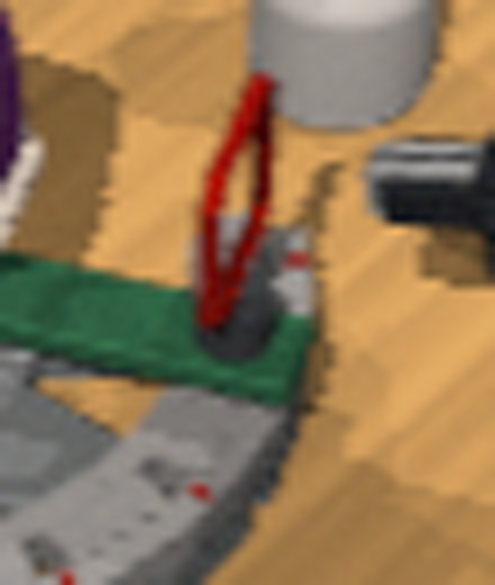

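```bash
python3 - <<'E'
from h import *
def loose(im):
    b,g,r=[im[...,i].astype(int) for i in range(3)];return (r>1.8*g)&(r>1.8*b)&(r>40)
for n,cols,rng in(("w10",(255,275,295),(195,235)),("w1",(262,281,300),(165,215))):
    m=loose(cv2.imread(f"pics/{n}.png"))
    print(n,[(np.nonzero(m[rng[0]:rng[1],c])[0]+rng[0])[[0,-1]].tolist() for c in cols])
w=cal["wrist"];T=np.array(w["tool_from_camera"]);K=np.array(w["intrinsics"])
# w1 pose: between 3.15 reading and 3.3 (0.5535,-.0926,.129)
L=json.load(open("obs.json"))
for q,p,r in L:
    if abs(p[0]-.555)<.003:
        for z in(.15,.158):
            k=T[:3,:3].T@(Rm(r).T@(np.array([.609,-.0715,z])-p)-T[:3,3]);u=K@k;print(np.round(p,4),z,(u[:2]/u[2]).round(1))
o=obs();a=.395;c=np.array([.7598,-.068])-.15*np.array([np.cos(a),np.sin(a)])
for z in(.15,.158):
    k=T[:3,:3].T@(Rm(o["eef_rot"]).T@(np.r_[c,z]-o["eef_pos"])-T[:3,3]);u=K@k;print("now",z,(u[:2]/u[2]).round(1))
E
```

```text
w10 [[207, 216], [205, 216], [205, 216]]
w1 [[179, 189], [182, 192], [184, 195]]
[ 0.555  -0.0951  0.1325] 0.15 [281.2 193.2]
[ 0.555  -0.0951  0.1325] 0.158 [281.3 182. ]
[ 0.5535 -0.0926  0.129 ] 0.15 [285.2 187.6]
[ 0.5535 -0.0926  0.129 ] 0.158 [285.2 176.3]
now 0.15 [280.5 218.2]
now 0.158 [280.3 207.1]
```

Call:
servo_tool(
  targets=[
    [0,0,0,-5,0,0,-1],
    [0,0,0,-10,0,0,-1],
    [0,0,0,-15,0,0,-1],
    [0,0,0,-20,0,0,-1],
    [0,0,0,-20,0,0,-1],
    [0,0,0,-20,0,0,-1],
    [0,0,0,-20,0,0,-1],
    [0,0,0,-20,0,0,-1],
  ],
)

```text
time_s: 14.65
eef_pos: [0.5639, -0.151, 0.1465]
eef_rot: [0.013, 0.975, 0.197, -0.102]
wrist_force: [0.3, -0.2, -0.5]
opening: 0.002
```

```bash
python3 - <<'E'
from h import *
from bench import ctrl
def loose(im):
    b,g,r=[im[...,i].astype(int) for i in range(3)];return (r>1.8*g)&(r>1.8*b)&(r>40)
o=obs();im=np.array(ctrl.camera("wrist")["pixels"]);cv2.imwrite("pics/w11.png",im);o2=obs();print(o["eef_pos"],o2["eef_pos"],o["wrist_force"].round(1))
m=loose(im)[150:300,215:340];ys,xs=np.nonzero(m);print(xs.min()+215,xs.max()+215)
for c in(265,280,295):
    y=np.nonzero(m[:,c-215])[0]+150;print(c,y)
w=cal["wrist"];T=np.array(w["tool_from_camera"]);K=np.array(w["intrinsics"])
a=.4;c=np.array([.7598,-.068])-.15*np.array([np.cos(a),np.sin(a)])
for z in(.086,.094,.15,.158):
    k=T[:3,:3].T@(Rm(o["eef_rot"]).T@(np.r_[c,z]-o["eef_pos"])-T[:3,3]);u=K@k;print("now",z,(u[:2]/u[2]).round(1))
look(12,False);ringinfo(12)
E
```

```text
[ 0.56388314 -0.15097985  0.14646227] [ 0.56386905 -0.15103087  0.14646854] [ 0.3 -0.2 -0.5]
226 325
265 [197 198 199 200 201 202 203 204 205 206 207]
280 [197 198 199 200 201 202 203 204 205 206 207]
295 [197 198 199 200 201 202 203 204 205 206 207]
now 0.086 [282.7 278.7]
now 0.094 [282.5 270.9]
now 0.15 [281.7 208.4]
now 0.158 [281.5 198.1]
12 side n 82 bbox 287 158 309 214 mean 305.3 173.4
12 top n 79 bbox 313 188 332 198 mean 321.7 192.8
```

View pics/w11.png

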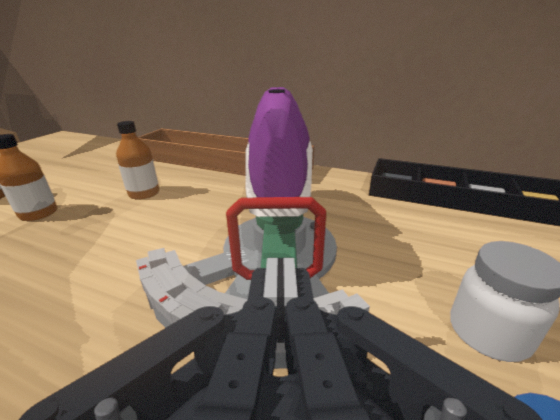

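View pics/top12.png

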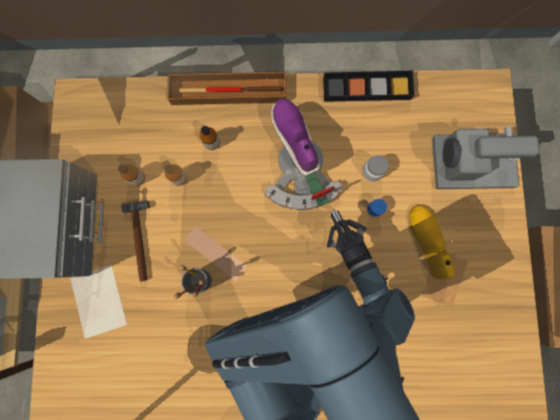

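```bash
python3 -c "
from bench import ctrl
print(ctrl.hand_in())"
```

```text
the job is handed in; nothing more can be done
None
```

I turned the shoe last one hole, to +0.36 rad, so its toe swings towards the amber bottle, and handed the job in at about 15 s. The hand-in gave no verdict.

**What I did:**
- **Bottle:** the nearest of the three, at top pixel (175,174), is about 0.77 m from the base. All three stand on the stand's +y side.
- **Lift:** I hooked the shut fingertips under the ring's top bar and lifted the pin about 16 mm.
- **Swing:** I carried the ring to about 0.26 rad and let the pin down onto the plate. I then pushed the ring's side bar gently until the pin dropped into the next slot, and backed the fingers out.

**Last checks:**
- **Pin home:** in the wrist view the top bar lies at rows 197–207. That is about 1 px from where it should be with the pin home, so it is within about 1 mm.
- **Angle:** the top and side views fit the next slot to about 1–2 px, and the outermost slot beyond the ring is still free.
- **Robot clear:** the wrist force is near 0, and the fingertip is about 50 mm in front of the ring.
- **Bystanders:** those in view look unmoved in the last top picture. The heel block was hidden under the arm in that picture, so I could not confirm it.

**What went wrong:** on the first insertion the fingers went in too far and jammed. The wrist force showed about 24 N along the fingers, under the 30 N limit, so I backed off 13 mm. The ring had not moved.

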